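# Open the lubricant pressure pot

## Robot

A 6-joint arm with a two-finger parallel gripper is mounted at the origin on the work surface. World frame = base frame: x ahead of the robot, y to its left, z up, the work surface at z = 0. Lengths are in m, angles in rad, forces in N, time in s.
With the tool pointing down it reaches from about 0.225 to 0.875 m from the base axis. Payload 3.4 kg.
Tool frame: the origin (TCP) lies between the finger pads; the fingertips stand 11 mm ahead of it and the grasp point (between the pads) lies 8 mm behind it (tips_ahead is the distance from the TCP to the fingertips, in m); z points along the fingers, x is the direction in which the jaws open and shut, and the axes are right-handed (so a half turn about z gives the same grasp; the last joint's range is limited). The gripper opens to 85 mm and grips with 20 to 120 N. Pads are 22 mm wide; open, the fingers measure 114 mm over their backs; the gripper's body (76 mm by 85 mm) begins 54 mm behind the grasp point. The pads swing forward as they close: fully open they stand 13 mm farther back than shut.
Start: joints at [1.093, 0.276, 1.505, -0, 1.361, -0.121], TCP at [0.201, 0.539, 0.242] pointing down, gripper open.
Joint ranges: [-2.89, 2.89], [-0.75, 2.08], [0.22, 2.7], [-1.18, 4.32], [0.11, 2.71], [-2.7, 2.7]. Speed limits (rad/s): [2.57, 2.57, 3.14, 3.14, 3.14, 3.14].

## Interface

Orientations are given as a unit quaternion [w, x, y, z].
In Python, from rig import get_state, get_image, sign_off, masks_of, tips_ahead gives the robot as it stands.
- The arm moves only by the tool play_rows, never from a script. Its argument "series" is a list of rows, each an object of numbers: "fingers": the closure, from -1 (fully open) to 1 (shut); "dx", "dy", "dz": the shift along the world's x, y, z in mm; "turn": the turn about the world's z in rad. A call has 1 to 20 rows; each row shifts and turns the pose as measured when the row begins; what a row does not reach is not made up. A row lasts 1/12 s, in which the tool goes at most 41.7 mm and 7.16 degrees, less where a joint would pass 70% of its speed; a pose out of reach is approached as far as the arm can. A call with a gripper value outside its range is refused whole. The fingers move at their own pace and stop on an object; "squeeze" is the grip in N (left out, the last holds). Time passes only in rows, so rows that do not move let the fingers close. It gives the time, the measured TCP pose, the force and the opening at its end, in the units of the state.
- get_state(): the state, without advancing time (a new reading comes with each control period).
- get_image(name): name is "scene" or "top" or "wrist"; returns a dict with "pixels" (420x560x3 uint8, red, green, blue), "vfov" (degrees; the focal length in pixels is half the picture's height over the tangent of half this angle, whatever the lens; pixels are square), "cx", "cy" (the principal point, pixels), "rvec" (rotation vector, rad) and "tvec" (3), from world to camera coordinates, as OpenCV has them; the wrist camera has in their place "hand_eye" (4x4, takes a point from camera to tool coordinates, whose origin is the TCP and whose axes are the tool frame's). Camera axes: x right, y down, z forward; pixel columns grow to the right and rows downward; lengths in m; the calibration is good to about 2 mm. A picture is of the moment at which its call begins: read the wrist's pose just before it. There is no depth.
- sign_off(): hands the job in, once; it reports no verdict.
Trained networks look in a picture, given as the dict that the camera call returned (one of the last four; its "shot" number tells which), for a name from the list of things; names that differ only in an ending like _2 or _b are one class to them, and where a whole thing is asked for, a point or a joint stands for the part that bears it (a point fixed in the world has none). Each returns a list of dicts, best first, with "p" (0 to 1); they miss things now and then, are a little off and sometimes report something else, mostly with a low value. They report only what shows in the picture. A call takes as long as a camera call. They do not tell look-alikes from the thing itself.
- masks_of(picture, label): "region" (420x560 bool, what is visible of it) and "xy" ([column, row] in pixels, amid what is visible of it).
The state is a dict: "clock": time; "qpos": joint angles; "qd": joint speeds; "effort": joint torques, N m; "position": TCP position; "ee_rot": TCP orientation; "contact_force": force on the tool from outside, world axes, zero at the start; "moment": the same for the moment, N m; "width": finger opening in m.
Only numpy, scipy, OpenCV 4.12 (cv2) and the standard library are available. Lean on these libraries where they do the work, as an engineer would, in place of code of your own. Each camera call takes 0.05 s, during which the arm holds its last target. There are 200 camera calls.

## Task

Open the pressure pot on the bench: turn its winged cap counter-clockwise (seen from above) to the first stop and hold it there, not pressed down, for about two seconds so that the pressure vents; then press it down against its spring, turn it on past the stop as far as it goes, and lift it off. Stand the cap upright on its stem in the grey parts tray and let go. Feel your way: do not force the cap against the stop or press it down hard, do not drop it, and leave the other things where they are.

Things in the scene. Friction and masses are not known exactly. Their poses are not given: they have to be found in the camera images.
- pot: steel pressure pot fixed to the bench: body 116 mm across (foot 128 mm), shoulder 124 mm high, then a neck 66 mm across with its rim at 160 mm. Origin: centre of the underside, z up on the neck's axis; a brass tap points to -x, a round gauge sits between -x and +y. 'Cap angle' below: yaw of the cap's x axis from the pot's x axis, counter-clockwise from above, repeating every 180 degrees
- neck (a point): centre of the neck's rim, 160 mm above the pot's origin. The cap starts at a cap angle of 8 to 16 degrees; its first stop is somewhere between 24 and 40 (hidden, differs each time); the end stop is at 88, where the lugs lie in their slots and the cap lifts straight off (free from about 80 on). The cap has 2 mm of sideways play in the neck
- cap: loose aluminium cap, about 150 g. Origin: centre of its stem's underside, z up; closed, 140 mm above the pot's origin. Steel stem 31 mm across, z 0 to 27.5 mm, with two lugs (one bar 52 x 9 x 5 mm along x, z 7 to 12 mm); round plate 72 mm across, z 27.5 to 33.5 mm; on it a straight grip wing along x, 62 mm long, 20 mm thick (y), z 33.5 to 60.5 mm
- wing (a point): centre of the top of the cap's wing, 60.5 mm above the cap's origin. A spring holds the cap up: about 6 N down start to move it, 10 N hold it 4.5 mm down, just enough to pass under the first stop; at 12 N, 7.5 mm down, its plate rests on the rim. It turns with 0.1 to 0.3 N m; at a stop the torque rises sharply. Free at the end stop, it rises 4 mm by itself. Over 0.8 N m or 25 N is forcing it
- tray: open grey plastic tray fixed on the bench, outside 160 mm (x) by 200 mm (y), 18 mm high, walls 4 mm, floor 4 mm thick. Origin: centre of the underside. Two small specimen mounts stand near its +y end; the rest is clear
- mount_a: round black specimen mount standing in the tray, 30 mm across, 20 mm high; origin at the centre of the underside; to be left alone
- mount_b: round black specimen mount standing in the tray, 25 mm across, 24 mm high; origin at the centre of the underside; to be left alone
- block_a: aluminium specimen block 26 x 26 x 16 mm between pot and tray, with a smaller white block on it (28 mm together); origin at the centre of the underside; to be left alone
- bottle: white plastic bottle 60 mm across, 150 mm high, behind pot and tray; origin at the centre of the underside; to be left alone
- beaker: glass beaker 66 mm across, 85 mm high, behind pot and tray; origin at the centre of the underside; to be left alone
Not all that is in view belongs to the job. What is shaped like the cap but orange or yellow is not meant.

How it is judged:
By the outcome, as a careful person would: the job done as asked, in the order asked, and still so for the second after the job is handed in, with the robot touching nothing.
It also fails if it takes over 72 s, if anything falls off the work surface, if the arm or the gripper's body presses on something with over 40 N, if the wrist force passes 120 N, or if a joint passes its speed limit or range.

## Working session

There is one attempt and no reset: what is moved stays moved. The work goes in short steps, Python scripts to look and compute and a tool call to move; the robot and the scene stay as the last step left them, time stands still between calls to the robot, and variables do not carry over. Pictures are saved under pics/ and viewed, about 8 in all and at most 12, crops included, and the job is handed in when it is done.

Besides the shell and the picture viewer there is one more tool, called by a JSON object that holds its "api" and its "payload", one argument or row to a line. play_rows: Moves the arm, as the interface text tells. Its arguments: {"type":"object","properties":{"series":{"type":"array"},"squeeze":{"type":"number"}},"required":["series"]}

```bash
mkdir -p pics
cat > h.py <<'E'
import numpy as np, cv2
from rig import *
def K(im):
    f=im["pixels"].shape[0]/2/np.tan(np.radians(im["vfov"])/2)
    return np.array([[f,0,im["cx"]],[0,f,im["cy"]],[0,0,1.]])
def ext(im,st=None):
    if "rvec" in im: return cv2.Rodrigues(np.array(im["rvec"],float))[0],np.array(im["tvec"],float)
    from scipy.spatial.transform import Rotation as R
    w,x,y,z=st["ee_rot"];T=np.eye(4);T[:3,:3]=R.from_quat([x,y,z,w]).as_matrix();T[:3,3]=st["position"]
    M=np.linalg.inv(T@np.array(im["hand_eye"]));return M[:3,:3],M[:3,3]
def back(im,uv,z,st=None):
    R,t=ext(im,st);d=R.T@np.linalg.inv(K(im))@np.array([uv[0],uv[1],1.]);c=-R.T@t
    return c+d*(z-c[2])/d[2]
def proj(im,P,st=None):
    R,t=ext(im,st);p=K(im)@(R@np.array(P,float).T+t[:,None] if np.ndim(P)>1 else R@np.array(P)+t); return (p[:2]/p[2]).T
def save(im,n,crop=None,s=1):
    p=im["pixels"][:,:,::-1]
    if crop: p=p[crop[1]:crop[3],crop[0]:crop[2]]
    cv2.imwrite("pics/"+n,cv2.resize(p,None,fx=s,fy=s,interpolation=cv2.INTER_CUBIC))
E
python3 - <<'E'
from h import *
print(get_state())
a=get_image("top");b=get_image("scene")
save(a,"both_top.png");save(b,"scene.png")
cv2.imwrite("pics/two.png",cv2.resize(np.hstack([a["pixels"],b["pixels"]])[:,:,::-1],(800,300),interpolation=cv2.INTER_AREA))
Z=dict(pot=.124,cap=.2,wing=.2,tray=.01,mount_a=.02,block_a=.028,bottle=.15,beaker=.085)
for l in Z:
  for im,n in((a,"top"),(b,"scene")):
    for m in masks_of(im,l)[:4]:
      print(l,n,round(m["p"],2),np.round(m["xy"]),m["region"].sum(),np.round(back(im,m["xy"],Z[l]),3))
E
```

```text
{'clock': 0.0, 'qpos': array([ 1.09299095e+00,  2.76609235e-01,  1.50612929e+00,  2.94058147e-05,
        1.36068349e+00, -1.21031875e-01]), 'qd': array([-0.00020339,  0.00021765,  0.00155379,  0.0006605 , -0.00193894,
       -0.00068281]), 'effort': array([ 1.29186312e-03, -4.16773403e+01, -2.45802963e+01, -1.19481219e-04,
        1.06464507e-02, -2.07529575e-05]), 'position': array([0.20060215, 0.538341  , 0.24143309]), 'ee_rot': array([ 4.14512713e-04,  8.21357833e-01,  5.70412547e-01, -8.15493276e-04]), 'contact_force': array([ 0.32921711, -0.51314652, -0.65904899]), 'moment': array([-0.0353461 , -0.02749375, -0.02272459]), 'width': 0.08552894176535523}
pot top 0.66 [365. 272.] 2098 [ 0.513 -0.148  0.124]
pot scene 0.93 [264. 173.] 4012 [ 0.574 -0.11   0.124]
cap top 0.92 [356. 202.] 777 [ 0.643 -0.122  0.2  ]
cap top 0.77 [382. 274.] 1204 [ 0.512 -0.166  0.2  ]
cap top 0.68 [402. 200.] 824 [ 0.647 -0.207  0.2  ]
cap scene 0.94 [267. 123.] 758 [ 0.531 -0.152  0.2  ]
cap scene 0.9 [219. 217.] 686 [0.761 0.011 0.2  ]
cap scene 0.72 [185. 193.] 734 [ 0.769 -0.072  0.2  ]
wing top 0.81 [384. 273.] 1109 [ 0.513 -0.169  0.2  ]
wing top 0.67 [404. 202.] 823 [ 0.643 -0.211  0.2  ]
wing top 0.67 [250. 157.] 791 [0.731 0.073 0.2  ]
wing top 0.66 [357. 199.] 790 [ 0.649 -0.125  0.2  ]
wing scene 0.97 [216. 215.] 741 [0.762 0.004 0.2  ]
wing scene 0.93 [270. 127.] 770 [ 0.537 -0.136  0.2  ]
wing scene 0.57 [189. 192.] 775 [ 0.762 -0.069  0.2  ]
tray top 0.84 [226. 259.] 6071 [0.541 0.147 0.01 ]
tray scene 0.97 [371. 288.] 7881 [0.546 0.163 0.01 ]
mount_a top 0.43 [196. 274.] 136 [0.508 0.212 0.02 ]
mount_a scene 0.65 [409. 294.] 291 [0.51 0.22 0.02]
mount_a scene 0.64 [391. 318.] 266 [0.576 0.234 0.02 ]
bottle top 0.93 [314. 160.] 751 [ 0.735 -0.049  0.15 ]
bottle scene 0.66 [203. 256.] 2094 [0.801 0.02  0.15 ]
beaker top 0.76 [251. 155.] 810 [0.763 0.084 0.085]
beaker scene 0.37 [268. 123.] 782 [ 0.413 -0.293  0.085]
```

View pics/both_top.png

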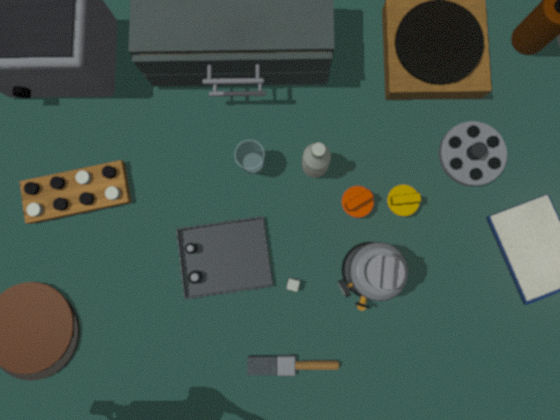

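View pics/scene.png

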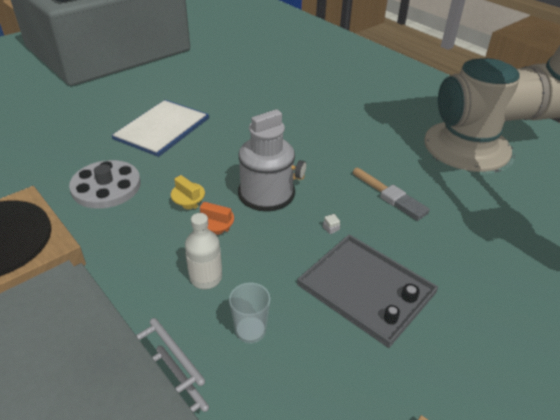

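The top view shows three things shaped like the cap. The grey one on the pot is at (384,272), the orange one at (357,201) and the yellow one at (403,200). The grey one fits, since it is aluminium and sits on the pot's neck. The tray is at (226,259), with its mounts at (190,248) and (195,277). I'll confirm the cap in a crop and measure the wing and tap.

Run:
```python
from h import *
a=get_image("top"); save(a,"crop.png",(320,180,430,320),4)
g=a["pixels"]
print(get_state()["ee_rot"], get_image("wrist")["hand_eye"])
b=get_image("scene")
# triangulate wing top using both cameras + tray corners
m=masks_of(a,"tray")[0]["region"].astype(np.uint8)
c=max(cv2.findContours(m,0,2)[0],key=cv2.contourArea);bx=cv2.boxPoints(cv2.minAreaRect(c));print([np.round(back(a,p,.018)[:2],3) for p in bx])
for P in ((365,304),(344,290)):print(np.round(back(a,P,.09),3))
for p in ((391,257),(392,288),(376,257),(376,287)):print(np.round(back(a,p,.2005),3))
for x in masks_of(a,"block_a"):print(x["p"],x["xy"],back(a,x["xy"],.028))
print(back(a,(293,285),.028))
```

```text
[-1.92174504e-05  8.21377998e-01  5.70384241e-01  3.98086791e-05] [[ 9.99999851e-01  3.21405662e-04 -4.40472966e-04 -1.11462457e-03]
 [-1.61330412e-04  9.46041845e-01  3.24044444e-01 -8.42787718e-02]
 [ 5.20855576e-04 -3.24044325e-01  9.46041756e-01 -1.31692570e-01]
 [ 0.00000000e+00  0.00000000e+00  0.00000000e+00  1.00000000e+00]]Traceback (most recent call last):
  File "<stdin>", line 7, in <module>
IndexError: list index out of range
```

View pics/crop.png

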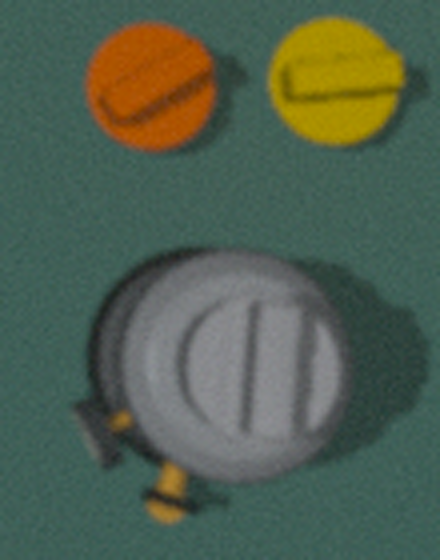

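The crop confirms it. The grey cap on the pot is the one meant: its wing centre is at about (389,272) and runs nearly along world x (about -2°). The tap points down and slightly left, so the pot's yaw is about -14°. I'm moving above it with the jaw axis near -92°, which leaves joint-6 range for the counter-clockwise turn.

{"api": "play_rows", "payload": {
  "series": [
    {"fingers":-1,"dx":15,"dy":-34,"dz":8,"turn":-0.12},
    {"fingers":-1,"dx":15,"dy":-34,"dz":8,"turn":-0.12},
    {"fingers":-1,"dx":15,"dy":-34,"dz":8,"turn":-0.12},
    {"fingers":-1,"dx":15,"dy":-34,"dz":8,"turn":-0.12},
    {"fingers":-1,"dx":15,"dy":-34,"dz":8,"turn":-0.12},
    {"fingers":-1,"dx":15,"dy":-34,"dz":8,"turn":-0.12},
    {"fingers":-1,"dx":15,"dy":-34,"dz":8,"turn":-0.12},
    {"fingers":-1,"dx":15,"dy":-34,"dz":8,"turn":-0.12},
    {"fingers":-1,"dx":15,"dy":-34,"dz":8,"turn":-0.12},
    {"fingers":-1,"dx":15,"dy":-34,"dz":8,"turn":-0.12},
    {"fingers":-1,"dx":15,"dy":-34,"dz":8,"turn":-0.12},
    {"fingers":-1,"dx":15,"dy":-34,"dz":8,"turn":-0.12},
    {"fingers":-1,"dx":15,"dy":-34,"dz":0,"turn":-0.12},
    {"fingers":-1,"dx":15,"dy":-34,"dz":0,"turn":-0.12},
    {"fingers":-1,"dx":15,"dy":-34,"dz":0,"turn":-0.12},
    {"fingers":-1,"dx":15,"dy":-34,"dz":0,"turn":-0.12},
    {"fingers":-1,"dx":15,"dy":-34,"dz":0,"turn":-0.12},
    {"fingers":-1,"dx":15,"dy":-34,"dz":0,"turn":-0.12},
    {"fingers":-1,"dx":15,"dy":-34,"dz":0,"turn":-0.12},
    {"fingers":-1,"dx":15,"dy":-34,"dz":0,"turn":-0.12}
  ]
}}

```text
clock: 2.77
position: [0.5039, -0.1685, 0.3456]
ee_rot: [-0.001, 0.803, -0.596, 0.009]
contact_force: [0.7, -0.7, -0.0]
width: 0.0854
```

{"api": "play_rows", "payload": {
  "series": [
    {"fingers":-1,"dx":2,"dy":-2,"turn":-0.11},
    {"fingers":-1,"dx":2,"dy":-2,"turn":-0.11},
    {"fingers":-1,"dx":2,"dy":-2,"turn":-0.11},
    {"fingers":-1}
  ]
}}

```text
invalid input at $.series[0]: expected keys fingers, dx, dy, dz, turn
```

Run:
```python
from h import *
s=get_state();w=get_image("wrist");save(w,"w1.png",None,1.4)
w0,x,y,z=s["ee_rot"];print(s["position"],np.degrees(2*np.arctan2(y,x)),s["qpos"],s["contact_force"],s["moment"],tips_ahead)
for l in("wing","cap"):
  for m in masks_of(w,l)[:3]:
    print(l,m["p"],m["xy"],back(w,m["xy"],.2,s)[:2],m["region"].sum())
b=get_image("top")
for l in ("tray","block_a"):
  for m in masks_of(b,l)[:2]:
    c=max(cv2.findContours(m["region"].astype(np.uint8),0,2)[0],key=cv2.contourArea)
    print(l,m["p"],m["xy"],[np.round(back(b,p,.018)[:2],3) for p in cv2.boxPoints(cv2.minAreaRect(c))])
```

```text
[ 0.50393125 -0.16854025  0.34555122] -73.18737291665455 [-0.45222777  0.15814668  1.4108739  -0.00224875  1.55405858  0.82514968] [ 0.7103094  -0.74441987 -0.00288498] [-0.01474719  0.01978651  0.01305067] 0.011
wing 0.97 [285.1, 181.8] [ 0.52008369 -0.17258011] 3886
wing 0.97 [374.8, 63.3] [ 0.63644784 -0.21378234] 2609
wing 0.8 [295.0, 36.9] [ 0.63569901 -0.14511084] 2716
cap 0.8 [284.1, 181.6] [ 0.52000078 -0.1716445 ] 3923
cap 0.64 [370.5, 61.6] [ 0.63659949 -0.20990623] 2607
cap 0.64 [297.7, 37.6] [ 0.63585494 -0.147331  ] 2776
tray 0.69 [224.9, 260.4] [array([0.61 , 0.268]), array([0.638, 0.063]), array([0.479, 0.041]), array([0.452, 0.242])]
```

View pics/w1.png

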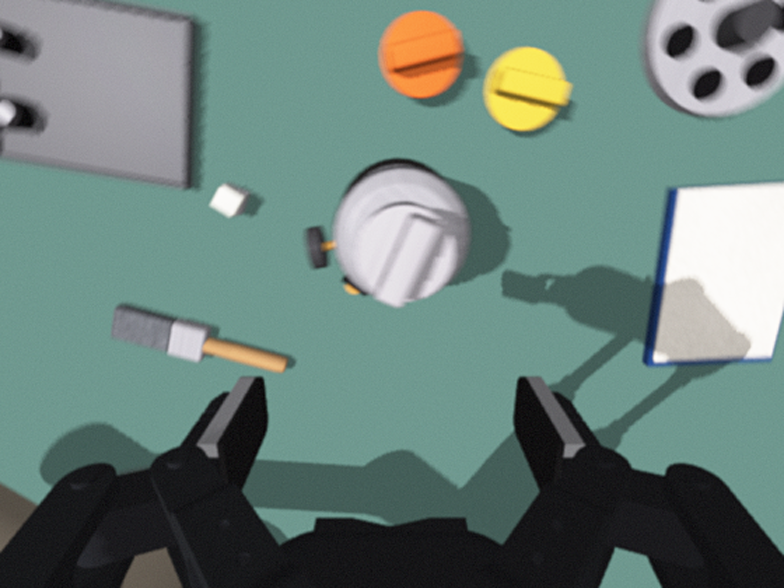

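The wrist view shows the grey cap's wing top between about (428,219) and (390,300) in the 1.4x picture. The decoys lie at the top and the tray at the upper left.

Run:
```python
from h import *
s=get_state();w=get_image("wrist")
p=[back(w,np.array(q)/1.4,.2005,s) for q in((415,215),(440,225),(377,297),(403,305))]
for q in p:print(np.round(q,4))
c=np.mean(p,0);d=(p[0]+p[1]-p[2]-p[3])/2;e=(p[0]-p[1]+p[2]-p[3])/2
print(c,np.linalg.norm(d),np.linalg.norm(e),np.degrees(np.arctan2(d[1],d[0])),np.degrees(np.arctan2(e[1],e[0])))
# gauge / tap
print(back(w,np.array((352,286))/1.4,.04,s),back(w,np.array((398,160))/1.4,0,s))
```

```text
[ 0.5468 -0.1711  0.2005]
[ 0.5455 -0.1884  0.2005]
[ 0.4869 -0.1638  0.2005]
[ 0.4866 -0.1824  0.2005]
[ 0.51646569 -0.17641189  0.2005    ] 0.0597453610472298 0.01795730752661921 -6.354435374563493 87.3474944658816
[ 0.43746796 -0.1486923   0.04      ] [ 0.57270214 -0.1580318   0.        ]
```

{"api": "play_rows", "payload": {
  "series": [
    {"fingers":-1,"dx":4,"dy":-2,"dz":-10,"turn":-0.11},
    {"fingers":-1,"dx":4,"dy":-2,"dz":-10,"turn":-0.11},
    {"fingers":-1,"dx":4,"dy":-2,"dz":-10,"turn":-0.11},
    {"fingers":-1,"dx":0,"dy":0,"dz":0,"turn":0}
  ]
}}

```text
clock: 3.45
position: [0.5139, -0.1653, 0.3179]
ee_rot: [-0.0, -0.695, 0.719, -0.011]
contact_force: [0.4, -0.2, 0.3]
width: 0.0856
```

{"api": "play_rows", "payload": {
  "series": [
    {"fingers":-1,"dx":1,"dy":-4,"dz":-10,"turn":-0.03},
    {"fingers":-1,"dx":1,"dy":-4,"dz":-12,"turn":-0.02},
    {"fingers":-1,"dx":1,"dy":-3,"dz":-12,"turn":0},
    {"fingers":-1,"dx":0,"dy":0,"dz":-12,"turn":0},
    {"fingers":-1,"dx":0,"dy":0,"dz":-12,"turn":0},
    {"fingers":-1,"dx":0,"dy":0,"dz":-8,"turn":0},
    {"fingers":-1,"dx":0,"dy":0,"dz":0,"turn":0},
    {"fingers":-1,"dx":0,"dy":0,"dz":0,"turn":0}
  ]
}}

```text
clock: 4.12
position: [0.5151, -0.167, 0.2572]
ee_rot: [0.002, -0.689, 0.724, -0.015]
contact_force: [0.1, -0.4, 0.5]
width: 0.0854
```

Run:
```python
from h import *
s=get_state();w=get_image("wrist");save(w,"w2.png",None,1.4)
w0,x,y,z=s["ee_rot"];print(s["position"],np.degrees(2*np.arctan2(y,x)),s["contact_force"],s["moment"])
for m in masks_of(w,"wing")[:2]:
    print(m["p"],m["xy"],back(w,m["xy"],.2,s)[:2])
```

```text
[ 0.51508423 -0.16696694  0.25720716] 267.1840529833118 [ 0.05543943 -0.41469307  0.47625469] [-0.04278852  0.02100246  0.02349255]
0.91 [249.2, 34.8] [ 0.6340319  -0.15861367]
0.87 [349.7, 29.8] [ 0.6339775  -0.21377732]
```

View pics/w2.png

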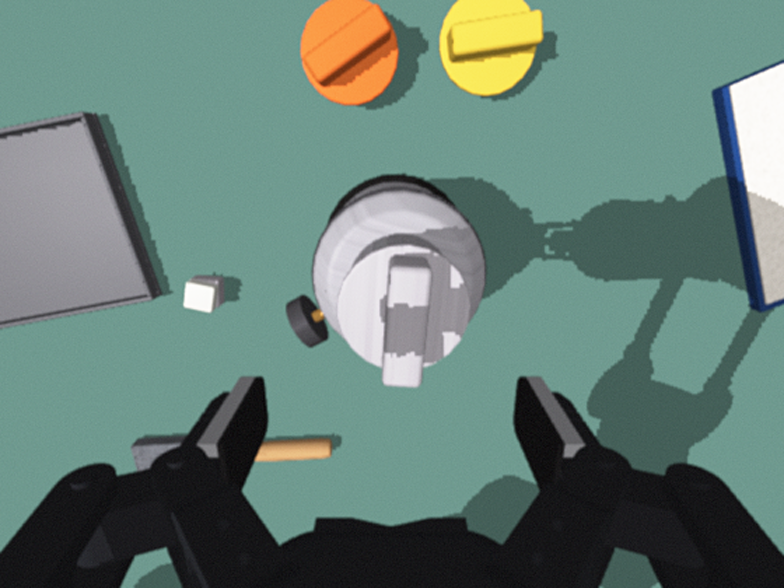

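The wing top face is at about (391,266), (430,266), (383,384) and (421,386) in the 1.4x picture, slightly right of the jaw centre.

```bash
cat > loc.py <<'E'
from h import *
import sys
s=get_state();w=get_image("wrist")
p=[back(w,np.array(q)/1.4,.2005,s) for q in((391,266),(430,266),(383,384),(421,386))]
c=np.mean(p,0);d=(p[0]+p[1]-p[2]-p[3])/2;e=(p[0]-p[1]+p[2]-p[3])/2
print(c,np.linalg.norm(d),np.linalg.norm(e),np.degrees(np.arctan2(d[1],d[0])),np.degrees(np.arctan2(e[1],e[0])))
from scipy.spatial.transform import Rotation as R
a=s["ee_rot"];print(R.from_quat([a[1],a[2],a[3],a[0]]).as_matrix().round(3),s["position"])
E
python3 loc.py
```

```text
[ 0.51551533 -0.17684355  0.2005    ] 0.0605247747375065 0.018229639466903938 -6.044008470176184 84.93058363754176
[[-0.05  -0.998  0.024]
 [-0.999  0.05  -0.019]
 [ 0.018 -0.025 -1.   ]] [ 0.51535691 -0.16731594  0.25750513]
```

{"api": "play_rows", "payload": {
  "series": [
    {"fingers":-0.5,"dx":0,"dy":-4,"dz":-8,"turn":-0.02},
    {"fingers":-0.5,"dx":0,"dy":-4,"dz":-8,"turn":-0.02},
    {"fingers":-0.5,"dx":0,"dy":-4,"dz":-8,"turn":-0.02},
    {"fingers":-0.5,"dx":0,"dy":-2,"dz":-8,"turn":-0.01},
    {"fingers":-0.5,"dx":0,"dy":0,"dz":-4,"turn":0},
    {"fingers":-0.5,"dx":0,"dy":0,"dz":0,"turn":0}
  ]
}}

```text
clock: 4.77
position: [0.516, -0.184, 0.2191]
ee_rot: [0.002, -0.66, 0.751, -0.017]
contact_force: [-0.4, -0.6, -0.4]
width: 0.064
```

```bash
cat > st.py <<'E'
from h import *
s=get_state();a=s["ee_rot"]
print(np.round(s["clock"],2),np.round(s["position"]*1000,1),"yaw",round((np.degrees(2*np.arctan2(a[2],a[1]))+180)%360-180,2),"F",np.round(s["contact_force"],1),"M",np.round(s["moment"],2),"w",round(s["width"]*1e3,1),"q6",round(s["qpos"][5],2),"tilt",np.round([a[0]*2,a[3]*2],3))
E
python3 st.py
```

```text
4.77 [ 516.  -184.   219.1] yaw -97.33 F [-0.4 -0.6 -0.4] M [0.03 0.05 0.02] w 64.0 q6 1.24 tilt [ 0.004 -0.034]
```

{"api": "play_rows", "payload": {
  "series": [
    {"fingers":-0.4,"dx":0,"dy":3,"dz":-5,"turn":0.01},
    {"fingers":-0.4,"dx":0,"dy":3,"dz":-5,"turn":0.01},
    {"fingers":-0.4,"dx":0,"dy":1,"dz":-5,"turn":0},
    {"fingers":-0.4,"dx":0,"dy":0,"dz":-4,"turn":0},
    {"fingers":-0.4,"dx":0,"dy":0,"dz":0,"turn":0},
    {"fingers":-0.4,"dx":0,"dy":0,"dz":0,"turn":0}
  ]
}}

```text
clock: 5.27
position: [0.5157, -0.1758, 0.1972]
ee_rot: [0.002, -0.669, 0.743, -0.016]
contact_force: [0.6, 0.2, -0.1]
width: 0.0594
```

```bash
python3 st.py
```

```text
5.27 [ 515.7 -175.8  197.2] yaw -96.05 F [ 0.6  0.2 -0.1] M [0.03 0.01 0.05] w 59.4 q6 1.23 tilt [ 0.004 -0.032]
```

{"api": "play_rows", "payload": {
  "series": [
    {"fingers":-0.2,"dx":0,"dy":-0.5,"dz":-4,"turn":0},
    {"fingers":-0.2,"dx":0,"dy":0,"dz":-4,"turn":0},
    {"fingers":0,"dx":0,"dy":0,"dz":-1,"turn":0},
    {"fingers":0.1,"dx":0,"dy":0,"dz":0,"turn":0},
    {"fingers":1,"dx":0,"dy":0,"dz":0,"turn":0},
    {"fingers":1,"dx":0,"dy":0,"dz":0,"turn":0},
    {"fingers":1,"dx":0,"dy":0,"dz":0,"turn":0},
    {"fingers":1,"dx":0,"dy":0,"dz":0,"turn":0},
    {"fingers":1,"dx":0,"dy":0,"dz":0,"turn":0}
  ],
  "squeeze": 25
}}

```text
clock: 6.02
position: [0.5163, -0.1762, 0.1881]
ee_rot: [0.002, -0.669, 0.743, -0.017]
contact_force: [0.6, -0.7, 0.2]
width: 0.0192
```

```bash
python3 st.py
```

```text
6.02 [ 516.3 -176.2  188.1] yaw -96.05 F [ 0.6 -0.7  0.2] M [0.13 0.05 0.03] w 19.2 q6 1.23 tilt [ 0.005 -0.033]
```

{"api": "play_rows", "payload": {
  "series": [
    {"fingers":1,"dx":0,"dy":0,"dz":0,"turn":0},
    {"fingers":1,"dx":0,"dy":0,"dz":0,"turn":0.03},
    {"fingers":1,"dx":0,"dy":0,"dz":0,"turn":0.03},
    {"fingers":1,"dx":0,"dy":0,"dz":0,"turn":0.03}
  ],
  "squeeze": 45
}}

```text
clock: 6.35
position: [0.5164, -0.1761, 0.1882]
ee_rot: [0.003, -0.702, 0.712, -0.017]
contact_force: [0.2, 0.6, -0.6]
width: 0.0187
```

```bash
python3 st.py
```

```text
6.35 [ 516.4 -176.1  188.2] yaw -90.75 F [ 0.2  0.6 -0.6] M [ 0.08 -0.04 -0.1 ] w 18.7 q6 1.13 tilt [ 0.007 -0.033]
```

{"api": "play_rows", "payload": {
  "series": [
    {"fingers":1,"dx":0,"dy":0,"dz":0,"turn":0.025},
    {"fingers":1,"dx":0,"dy":0,"dz":0,"turn":0.025}
  ]
}}

```text
clock: 6.52
position: [0.5165, -0.1761, 0.1881]
ee_rot: [-0.004, 0.721, -0.693, 0.017]
contact_force: [0.4, -0.0, -1.2]
width: 0.0193
```

```bash
python3 st.py
```

```text
6.52 [ 516.5 -176.1  188.1] yaw -87.77 F [ 0.4 -0.  -1.2] M [ 0.12  0.03 -0.07] w 19.3 q6 1.08 tilt [-0.008  0.033]
```

{"api": "play_rows", "payload": {
  "series": [
    {"fingers":1,"dx":0,"dy":0,"dz":0,"turn":0.025},
    {"fingers":1,"dx":0,"dy":0,"dz":0,"turn":0.02}
  ]
}}

```text
clock: 6.68
position: [0.5166, -0.176, 0.1881]
ee_rot: [-0.005, 0.737, -0.676, 0.017]
contact_force: [0.4, -0.3, 0.3]
width: 0.0189
```

```bash
python3 st.py
```

```text
6.68 [ 516.6 -176.   188.1] yaw -85.08 F [ 0.4 -0.3  0.3] M [ 0.09  0.04 -0.1 ] w 18.9 q6 1.03 tilt [-0.009  0.033]
```

{"api": "play_rows", "payload": {
  "series": [
    {"fingers":1,"dx":0,"dy":0,"dz":0,"turn":0.02},
    {"fingers":1,"dx":0,"dy":0,"dz":0,"turn":0.02}
  ]
}}

```text
clock: 6.85
position: [0.5167, -0.176, 0.1881]
ee_rot: [-0.005, 0.751, -0.66, 0.016]
contact_force: [0.5, -0.7, -0.4]
width: 0.0188
```

```bash
python3 st.py
```

```text
6.85 [ 516.7 -176.   188.1] yaw -82.63 F [ 0.5 -0.7 -0.4] M [ 0.12  0.03 -0.06] w 18.8 q6 0.99 tilt [-0.01   0.033]
```

{"api": "play_rows", "payload": {
  "series": [
    {"fingers":1,"dx":0,"dy":0,"dz":0,"turn":0.02},
    {"fingers":1,"dx":0,"dy":0,"dz":0,"turn":0.02}
  ]
}}

```text
clock: 7.02
position: [0.5167, -0.176, 0.1881]
ee_rot: [-0.005, 0.765, -0.644, 0.016]
contact_force: [0.6, 0.3, -1.5]
width: 0.0192
```

```bash
python3 st.py
```

```text
7.02 [ 516.7 -176.   188.1] yaw -80.13 F [ 0.6  0.3 -1.5] M [ 0.1   0.02 -0.1 ] w 19.2 q6 0.94 tilt [-0.011  0.033]
```

{"api": "play_rows", "payload": {
  "series": [
    {"fingers":1,"dx":0,"dy":0,"dz":0,"turn":0.02},
    {"fingers":1,"dx":0,"dy":0,"dz":0,"turn":0.02}
  ]
}}

```text
clock: 7.18
position: [0.5168, -0.1759, 0.1881]
ee_rot: [-0.006, 0.779, -0.627, 0.016]
contact_force: [1.4, -0.7, -0.6]
width: 0.0192
```

```bash
python3 st.py
```

```text
7.18 [ 516.8 -175.9  188.1] yaw -77.6 F [ 1.4 -0.7 -0.6] M [ 0.12  0.02 -0.04] w 19.2 q6 0.89 tilt [-0.012  0.032]
```

{"api": "play_rows", "payload": {
  "series": [
    {"fingers":1,"dx":0,"dy":0,"dz":0,"turn":0.02},
    {"fingers":1,"dx":0,"dy":0,"dz":0,"turn":0.02}
  ]
}}

```text
clock: 7.35
position: [0.5167, -0.1757, 0.1881]
ee_rot: [-0.006, 0.793, -0.609, 0.016]
contact_force: [0.5, 1.3, -0.2]
width: 0.0188
```

```bash
python3 st.py
```

```text
7.35 [ 516.7 -175.7  188.1] yaw -75.08 F [ 0.5  1.3 -0.2] M [ 0.18  0.08 -0.11] w 18.8 q6 0.85 tilt [-0.013  0.032]
```

{"api": "play_rows", "payload": {
  "series": [
    {"fingers":1,"dx":0,"dy":0,"dz":0,"turn":0.02},
    {"fingers":1,"dx":0,"dy":0,"dz":0,"turn":0.015}
  ]
}}

```text
clock: 7.52
position: [0.5165, -0.1753, 0.1882]
ee_rot: [-0.007, 0.804, -0.594, 0.015]
contact_force: [0.4, -0.2, -0.9]
width: 0.0192
```

```bash
python3 st.py
```

```text
7.52 [ 516.5 -175.3  188.2] yaw -72.9 F [ 0.4 -0.2 -0.9] M [ 0.12 -0.02 -0.48] w 19.2 q6 0.81 tilt [-0.014  0.031]
```

The stop shows: the torque rose to 0.48 N·m at yaw -72.9°. I'll hold here, unpressed.

{"api": "play_rows", "payload": {
  "series": [
    {"fingers":1,"dx":0,"dy":0,"dz":0,"turn":0},
    {"fingers":1,"dx":0,"dy":0,"dz":0,"turn":0},
    {"fingers":1,"dx":0,"dy":0,"dz":0,"turn":0},
    {"fingers":1,"dx":0,"dy":0,"dz":0,"turn":0}
  ]
}}

```text
clock: 7.85
position: [0.5165, -0.1754, 0.1881]
ee_rot: [-0.007, 0.804, -0.594, 0.015]
contact_force: [0.4, 1.1, -1.0]
width: 0.0187
```

```bash
python3 st.py
```

```text
7.85 [ 516.5 -175.4  188.1] yaw -72.91 F [ 0.4  1.1 -1. ] M [ 0.15  0.07 -0.31] w 18.7 q6 0.81 tilt [-0.014  0.031]
```

{"api": "play_rows", "payload": {
  "series": [
    {"fingers":1,"dx":0,"dy":0,"dz":0,"turn":0.002},
    {"fingers":1,"dx":0,"dy":0,"dz":0,"turn":0},
    {"fingers":1,"dx":0,"dy":0,"dz":0,"turn":0},
    {"fingers":1,"dx":0,"dy":0,"dz":0,"turn":0},
    {"fingers":1,"dx":0,"dy":0,"dz":0,"turn":0},
    {"fingers":1,"dx":0,"dy":0,"dz":0,"turn":0},
    {"fingers":1,"dx":0,"dy":0,"dz":0,"turn":0},
    {"fingers":1,"dx":0,"dy":0,"dz":0,"turn":0.002},
    {"fingers":1,"dx":0,"dy":0,"dz":0,"turn":0},
    {"fingers":1,"dx":0,"dy":0,"dz":0,"turn":0},
    {"fingers":1,"dx":0,"dy":0,"dz":0,"turn":0},
    {"fingers":1,"dx":0,"dy":0,"dz":0,"turn":0}
  ]
}}

```text
clock: 8.85
position: [0.5165, -0.1754, 0.1881]
ee_rot: [-0.007, 0.805, -0.593, 0.015]
contact_force: [-0.4, 0.7, -1.7]
width: 0.0188
```

```bash
python3 st.py
```

```text
8.85 [ 516.5 -175.4  188.1] yaw -72.71 F [-0.4  0.7 -1.7] M [ 0.14  0.01 -0.37] w 18.8 q6 0.8 tilt [-0.015  0.031]
```

Another ~1.7 s of holding, for margin.

{"api": "play_rows", "payload": {
  "series": [
    {"fingers":1,"dx":0,"dy":0,"dz":0,"turn":0},
    {"fingers":1,"dx":0,"dy":0,"dz":0,"turn":0},
    {"fingers":1,"dx":0,"dy":0,"dz":0,"turn":0},
    {"fingers":1,"dx":0,"dy":0,"dz":0,"turn":0},
    {"fingers":1,"dx":0,"dy":0,"dz":0,"turn":0},
    {"fingers":1,"dx":0,"dy":0,"dz":0,"turn":0},
    {"fingers":1,"dx":0,"dy":0,"dz":0,"turn":0},
    {"fingers":1,"dx":0,"dy":0,"dz":0,"turn":0},
    {"fingers":1,"dx":0,"dy":0,"dz":0,"turn":0},
    {"fingers":1,"dx":0,"dy":0,"dz":0,"turn":0},
    {"fingers":1,"dx":0,"dy":0,"dz":0,"turn":0},
    {"fingers":1,"dx":0,"dy":0,"dz":0,"turn":0},
    {"fingers":1,"dx":0,"dy":0,"dz":0,"turn":0},
    {"fingers":1,"dx":0,"dy":0,"dz":0,"turn":0},
    {"fingers":1,"dx":0,"dy":0,"dz":0,"turn":0},
    {"fingers":1,"dx":0,"dy":0,"dz":0,"turn":0},
    {"fingers":1,"dx":0,"dy":0,"dz":0,"turn":0},
    {"fingers":1,"dx":0,"dy":0,"dz":0,"turn":0},
    {"fingers":1,"dx":0,"dy":0,"dz":0,"turn":0},
    {"fingers":1,"dx":0,"dy":0,"dz":0,"turn":0}
  ]
}}

```text
clock: 10.52
position: [0.5165, -0.1753, 0.1881]
ee_rot: [-0.007, 0.805, -0.593, 0.015]
contact_force: [0.0, 0.6, -0.4]
width: 0.0189
```

```bash
python3 st.py
```

```text
10.52 [ 516.5 -175.3  188.1] yaw -72.71 F [ 0.   0.6 -0.4] M [ 0.14  0.05 -0.44] w 18.9 q6 0.8 tilt [-0.015  0.031]
```

Held for 3 s. Now I'll press down gently, easing the torque.

{"api": "play_rows", "payload": {
  "series": [
    {"fingers":1,"dx":0,"dy":0,"dz":-1,"turn":-0.006},
    {"fingers":1,"dx":0,"dy":0,"dz":-1.5,"turn":0},
    {"fingers":1,"dx":0,"dy":0,"dz":-1.5,"turn":0},
    {"fingers":1,"dx":0,"dy":0,"dz":-1,"turn":0}
  ],
  "squeeze": 60
}}

```text
clock: 10.85
position: [0.5165, -0.1753, 0.1881]
ee_rot: [-0.007, 0.804, -0.595, 0.017]
contact_force: [-0.9, 1.1, 2.4]
width: 0.0189
```

```bash
python3 st.py
```

```text
10.85 [ 516.5 -175.3  188.1] yaw -73.01 F [-0.9  1.1  2.4] M [ 0.23  0.31 -0.28] w 18.9 q6 0.81 tilt [-0.015  0.033]
```

{"api": "play_rows", "payload": {
  "series": [
    {"fingers":1,"dx":0,"dy":0,"dz":-2.5,"turn":0},
    {"fingers":1,"dx":0,"dy":0,"dz":-2.5,"turn":0}
  ]
}}

```text
clock: 11.02
position: [0.5166, -0.1753, 0.187]
ee_rot: [-0.007, 0.804, -0.594, 0.018]
contact_force: [-3.9, 2.6, 12.5]
width: 0.0191
```

```bash
python3 st.py
```

```text
11.02 [ 516.6 -175.3  187. ] yaw -72.96 F [-3.9  2.6 12.5] M [ 0.43  0.77 -0.19] w 19.1 q6 0.81 tilt [-0.015  0.036]
```

{"api": "play_rows", "payload": {
  "series": [
    {"fingers":1,"dx":-0.6,"dy":0.4,"dz":-1.2,"turn":0},
    {"fingers":1,"dx":-0.4,"dy":0.2,"dz":-1.2,"turn":0}
  ]
}}

```text
clock: 11.18
position: [0.5163, -0.1751, 0.1872]
ee_rot: [-0.007, 0.804, -0.594, 0.02]
contact_force: [-0.8, 1.4, 5.1]
width: 0.0188
```

```bash
python3 st.py
```

```text
11.18 [ 516.3 -175.1  187.2] yaw -72.91 F [-0.8  1.4  5.1] M [ 0.32  0.25 -0.26] w 18.8 q6 0.81 tilt [-0.015  0.04 ]
```

{"api": "play_rows", "payload": {
  "series": [
    {"fingers":1,"dx":-0.4,"dy":0.2,"dz":-2,"turn":0},
    {"fingers":1,"dx":-0.3,"dy":0.2,"dz":-2,"turn":0},
    {"fingers":1,"dx":-0.3,"dy":0.2,"dz":-2,"turn":0}
  ]
}}

```text
clock: 11.43
position: [0.5162, -0.175, 0.1866]
ee_rot: [-0.008, 0.804, -0.594, 0.023]
contact_force: [-3.6, 1.0, 12.2]
width: 0.0189
```

```bash
python3 st.py
```

```text
11.43 [ 516.2 -175.   186.6] yaw -72.84 F [-3.6  1.  12.2] M [ 0.34  0.59 -0.23] w 18.9 q6 0.81 tilt [-0.015  0.046]
```

The friction at the stop is binding the cap, so I'll back off about 1.5° before pressing.

{"api": "play_rows", "payload": {
  "series": [
    {"fingers":1,"dx":0,"dy":0,"dz":0,"turn":-0.012},
    {"fingers":1,"dx":0,"dy":0,"dz":0,"turn":-0.012},
    {"fingers":1,"dx":0,"dy":0,"dz":0,"turn":-0.005}
  ]
}}

```text
clock: 11.68
position: [0.5159, -0.1751, 0.1879]
ee_rot: [-0.007, 0.796, -0.605, 0.024]
contact_force: [-0.4, 0.9, 0.9]
width: 0.0188
```

```bash
python3 st.py
```

```text
11.68 [ 515.9 -175.1  187.9] yaw -74.48 F [-0.4  0.9  0.9] M [ 0.21  0.21 -0.07] w 18.8 q6 0.84 tilt [-0.014  0.047]
```

{"api": "play_rows", "payload": {
  "series": [
    {"fingers":1,"dx":-0.3,"dy":0.2,"dz":-2,"turn":0},
    {"fingers":1,"dx":-0.3,"dy":0.2,"dz":-2,"turn":0},
    {"fingers":1,"dx":-0.3,"dy":0.2,"dz":-2,"turn":0}
  ]
}}

```text
clock: 11.93
position: [0.5159, -0.175, 0.184]
ee_rot: [-0.007, 0.796, -0.604, 0.025]
contact_force: [-1.7, 1.8, 9.2]
width: 0.0189
```

```bash
python3 st.py
```

```text
11.93 [ 515.9 -175.   184. ] yaw -74.4 F [-1.7  1.8  9.2] M [ 0.35  0.48 -0.03] w 18.9 q6 0.84 tilt [-0.014  0.051]
```

{"api": "play_rows", "payload": {
  "series": [
    {"fingers":1,"dx":-0.3,"dy":0.2,"dz":-2.4,"turn":0},
    {"fingers":1,"dx":-0.3,"dy":0.2,"dz":-2.4,"turn":0.015}
  ]
}}

```text
clock: 12.1
position: [0.516, -0.1749, 0.1812]
ee_rot: [-0.007, 0.801, -0.598, 0.027]
contact_force: [-1.7, 1.5, 15.0]
width: 0.019
```

```bash
python3 st.py
```

```text
12.1 [ 516.  -174.9  181.2] yaw -73.47 F [-1.7  1.5 15. ] M [ 0.48  0.4  -0.12] w 19.0 q6 0.82 tilt [-0.015  0.053]
```

{"api": "play_rows", "payload": {
  "series": [
    {"fingers":1,"dx":0,"dy":0,"dz":-1.7,"turn":0.02},
    {"fingers":1,"dx":0,"dy":0,"dz":-1.9,"turn":0.02}
  ]
}}

```text
clock: 12.27
position: [0.5168, -0.1747, 0.1812]
ee_rot: [-0.009, 0.814, -0.581, 0.028]
contact_force: [-3.8, 2.8, 17.1]
width: 0.0189
```

```bash
python3 st.py
```

```text
12.27 [ 516.8 -174.7  181.2] yaw -71.05 F [-3.8  2.8 17.1] M [ 0.68  0.91 -0.06] w 18.9 q6 0.78 tilt [-0.017  0.056]
```

Past the stop with a low torque. I'm easing the press and turning on.

{"api": "play_rows", "payload": {
  "series": [
    {"fingers":1,"dx":-0.5,"dy":0.3,"dz":-0.8,"turn":0.025},
    {"fingers":1,"dx":-0.5,"dy":0.3,"dz":-1.2,"turn":0.025},
    {"fingers":1,"dx":-0.3,"dy":0.2,"dz":-1.2,"turn":0.025}
  ]
}}

```text
clock: 12.52
position: [0.5171, -0.1745, 0.1826]
ee_rot: [-0.01, 0.836, -0.548, 0.031]
contact_force: [-2.0, 2.1, 9.8]
width: 0.019
```

```bash
python3 st.py
```

```text
12.52 [ 517.1 -174.5  182.6] yaw -66.45 F [-2.   2.1  9.8] M [ 0.37  0.53 -0.1 ] w 19.0 q6 0.69 tilt [-0.02   0.061]
```

{"api": "play_rows", "payload": {
  "series": [
    {"fingers":1,"dx":-0.3,"dy":0.2,"dz":-1,"turn":0.05},
    {"fingers":1,"dx":-0.3,"dy":0.2,"dz":-0.9,"turn":0.05},
    {"fingers":1,"dx":-0.3,"dy":0.2,"dz":-0.8,"turn":0.05},
    {"fingers":1,"dx":-0.3,"dy":0.2,"dz":-0.7,"turn":0.05}
  ]
}}

```text
clock: 12.85
position: [0.5174, -0.1751, 0.1833]
ee_rot: [-0.012, 0.889, -0.457, 0.033]
contact_force: [-0.9, 0.8, 4.9]
width: 0.0191
```

```bash
python3 st.py
```

```text
12.85 [ 517.4 -175.1  183.3] yaw -54.36 F [-0.9  0.8  4.9] M [ 0.08  0.38 -0.16] w 19.1 q6 0.47 tilt [-0.025  0.066]
```

{"api": "play_rows", "payload": {
  "series": [
    {"fingers":1,"dx":-0.3,"dy":0.2,"dz":-0.8,"turn":0.05},
    {"fingers":1,"dx":-0.3,"dy":0.1,"dz":-0.8,"turn":0.05},
    {"fingers":1,"dx":-0.3,"dy":0.1,"dz":-0.8,"turn":0.05},
    {"fingers":1,"dx":-0.3,"dy":0,"dz":-0.8,"turn":0.05},
    {"fingers":1,"dx":-0.3,"dy":0,"dz":-0.8,"turn":0.04},
    {"fingers":1,"dx":-0.3,"dy":0,"dz":-0.8,"turn":0.03}
  ]
}}

```text
clock: 13.35
position: [0.5174, -0.1757, 0.183]
ee_rot: [-0.017, 0.945, -0.325, 0.034]
contact_force: [-1.9, 2.6, 7.1]
width: 0.0193
```

```bash
python3 st.py
```

```text
13.35 [ 517.4 -175.7  183. ] yaw -37.99 F [-1.9  2.6  7.1] M [ 0.36  0.44 -0.01] w 19.3 q6 0.16 tilt [-0.034  0.069]
```

{"api": "play_rows", "payload": {
  "series": [
    {"fingers":1,"dx":-0.3,"dy":0.2,"dz":-0.7,"turn":0.04},
    {"fingers":1,"dx":-0.3,"dy":0.2,"dz":-0.7,"turn":0.04},
    {"fingers":1,"dx":-0.3,"dy":0.2,"dz":-0.7,"turn":0.03},
    {"fingers":1,"dx":-0.3,"dy":0.1,"dz":-0.7,"turn":0.025}
  ]
}}

```text
clock: 13.68
position: [0.5168, -0.1753, 0.1831]
ee_rot: [-0.019, 0.966, -0.257, 0.034]
contact_force: [-3.1, 1.7, 9.2]
width: 0.019
```

```bash
python3 st.py
```

```text
13.68 [ 516.8 -175.3  183.1] yaw -29.79 F [-3.1  1.7  9.2] M [ 0.29  0.6  -0.09] w 19.0 q6 0.01 tilt [-0.037  0.069]
```

{"api": "play_rows", "payload": {
  "series": [
    {"fingers":1,"dx":-0.3,"dy":0.2,"dz":-0.5,"turn":0.025},
    {"fingers":1,"dx":-0.3,"dy":0.2,"dz":-0.5,"turn":0.025},
    {"fingers":1,"dx":-0.3,"dy":0.2,"dz":-0.5,"turn":0.02}
  ]
}}

```text
clock: 13.93
position: [0.5154, -0.1751, 0.1832]
ee_rot: [-0.019, 0.975, -0.221, 0.034]
contact_force: [-2.1, 1.1, 8.3]
width: 0.0187
```

```bash
python3 st.py
```

```text
13.93 [ 515.4 -175.1  183.2] yaw -25.53 F [-2.1  1.1  8.3] M [ 0.29  0.53 -0.18] w 18.7 q6 -0.07 tilt [-0.039  0.067]
```

{"api": "play_rows", "payload": {
  "series": [
    {"fingers":1,"dx":0,"dy":0,"dz":-0.3,"turn":0.02},
    {"fingers":1,"dx":0,"dy":0,"dz":-0.3,"turn":0.02}
  ]
}}

```text
clock: 14.1
position: [0.5145, -0.1749, 0.1833]
ee_rot: [-0.02, 0.979, -0.2, 0.032]
contact_force: [-1.4, 1.2, 6.7]
width: 0.0189
```

```bash
python3 st.py
```

```text
14.1 [ 514.5 -174.9  183.3] yaw -23.11 F [-1.4  1.2  6.7] M [ 0.29  0.56 -0.12] w 18.9 q6 -0.11 tilt [-0.04   0.065]
```

{"api": "play_rows", "payload": {
  "series": [
    {"fingers":1,"dx":0.2,"dy":0,"dz":-0.2,"turn":0.02},
    {"fingers":1,"dx":0.2,"dy":0,"dz":-0.2,"turn":0.02}
  ]
}}

```text
clock: 14.27
position: [0.5143, -0.1749, 0.1834]
ee_rot: [-0.021, 0.983, -0.18, 0.031]
contact_force: [-2.4, 0.8, 4.4]
width: 0.0192
```

```bash
python3 st.py
```

```text
14.27 [ 514.3 -174.9  183.4] yaw -20.77 F [-2.4  0.8  4.4] M [ 0.21  0.47 -0.67] w 19.2 q6 -0.16 tilt [-0.041  0.063]
```

End stop: 0.67 N·m after 75° of turning, consistent with a cap angle of 88°. I'll unload it and lift.

{"api": "play_rows", "payload": {
  "series": [
    {"fingers":1,"dx":0,"dy":0,"dz":0,"turn":-0.012},
    {"fingers":1,"dx":0,"dy":0,"dz":0.5,"turn":-0.006},
    {"fingers":1,"dx":0,"dy":0,"dz":1,"turn":0},
    {"fingers":1,"dx":0,"dy":0,"dz":1.5,"turn":0},
    {"fingers":1,"dx":0,"dy":0,"dz":1.5,"turn":0}
  ]
}}

```text
clock: 14.68
position: [0.5142, -0.175, 0.1865]
ee_rot: [-0.02, 0.981, -0.19, 0.031]
contact_force: [-0.0, 0.2, -0.9]
width: 0.0189
```

```bash
python3 st.py
```

```text
14.68 [ 514.2 -175.   186.5] yaw -21.94 F [-0.   0.2 -0.9] M [ 0.08  0.06 -0.21] w 18.9 q6 -0.14 tilt [-0.041  0.062]
```

{"api": "play_rows", "payload": {
  "series": [
    {"fingers":1,"dx":0,"dy":0,"dz":2,"turn":0},
    {"fingers":1,"dx":0,"dy":0,"dz":2,"turn":0},
    {"fingers":1,"dx":0,"dy":0,"dz":2,"turn":0},
    {"fingers":1,"dx":0,"dy":0,"dz":2,"turn":0}
  ]
}}

```text
clock: 15.02
position: [0.5141, -0.1751, 0.1936]
ee_rot: [-0.02, 0.981, -0.19, 0.03]
contact_force: [0.3, 0.5, -1.2]
width: 0.0191
```

```bash
python3 st.py
```

```text
15.02 [ 514.1 -175.1  193.6] yaw -21.88 F [ 0.3  0.5 -1.2] M [-0.04  0.02  0.03] w 19.1 q6 -0.13 tilt [-0.041  0.06 ]
```

{"api": "play_rows", "payload": {
  "series": [
    {"fingers":1,"dx":0,"dy":0,"dz":5,"turn":0},
    {"fingers":1,"dx":0,"dy":0,"dz":8,"turn":0},
    {"fingers":1,"dx":0,"dy":0,"dz":10,"turn":0},
    {"fingers":1,"dx":0,"dy":0,"dz":10,"turn":0},
    {"fingers":1,"dx":0,"dy":0,"dz":10,"turn":0},
    {"fingers":1,"dx":0,"dy":0,"dz":10,"turn":0},
    {"fingers":1,"dx":0,"dy":0,"dz":10,"turn":0},
    {"fingers":1,"dx":1,"dy":6,"dz":5,"turn":0},
    {"fingers":1,"dx":3,"dy":14,"dz":0,"turn":0},
    {"fingers":1,"dx":4,"dy":20,"dz":0,"turn":0},
    {"fingers":1,"dx":4,"dy":26,"dz":0,"turn":0},
    {"fingers":1,"dx":4,"dy":30,"dz":0,"turn":0},
    {"fingers":1,"dx":4,"dy":30,"dz":0,"turn":0},
    {"fingers":1,"dx":4,"dy":30,"dz":0,"turn":0},
    {"fingers":1,"dx":4,"dy":30,"dz":0,"turn":0},
    {"fingers":1,"dx":4,"dy":30,"dz":0,"turn":0},
    {"fingers":1,"dx":3,"dy":24,"dz":0,"turn":0},
    {"fingers":1,"dx":2,"dy":14,"dz":0,"turn":0},
    {"fingers":1,"dx":0,"dy":6,"dz":0,"turn":0},
    {"fingers":1,"dx":0,"dy":0,"dz":0,"turn":0}
  ]
}}

```text
clock: 16.68
position: [0.5503, 0.0992, 0.2782]
ee_rot: [-0.02, 0.981, -0.19, 0.035]
contact_force: [-0.1, 0.0, -2.6]
width: 0.0186
```

```bash
python3 st.py
python3 - <<'E'
from h import *
s=get_state();w=get_image("wrist");b=get_image("scene");t=get_image("top")
im=np.hstack([w["pixels"],b["pixels"][60:480,150:560]])[:,:,::-1]
cv2.imwrite("pics/mid.png",cv2.resize(np.hstack([w["pixels"],cv2.resize(b["pixels"][80:380,200:480],(392,420))])[:,:,::-1],None,fx=.84,fy=.84))
for n,i in(("w",w),("t",t),("s",b)):
  for l,z in(("tray",.01),("mount_a",.02)):
    for m in masks_of(i,l)[:3]:print(n,l,round(m["p"],2),np.round(m["xy"]),np.round(back(i,m["xy"],z,s),3))
E
```

```text
16.68 [550.3  99.2 278.2] yaw -21.89 F [-0.1  0.  -2.6] M [-0.04  0.    0.02] w 18.6 q6 0.42 tilt [-0.039  0.07 ]Traceback (most recent call last):
  File "<stdin>", line 3, in <module>
    return _nx.concatenate(arrs, 1, dtype=dtype, casting=casting)
           ~~~~~~~~~~~~~~~^^^^^^^^^^^^^^^^^^^^^^^^^^^^^^^^^^^^^^^
ValueError: all the input array dimensions except for the concatenation axis must match exactly, but along dimension 0, the array at index 0 has size 420 and the array at index 1 has size 360
```

Run:
```python
from h import *
s=get_state();w=get_image("wrist");b=get_image("scene");t=get_image("top")
cv2.imwrite("pics/mid.png",cv2.resize(np.hstack([w["pixels"],cv2.resize(b["pixels"][80:380,200:480],(392,420))])[:,:,::-1],None,fx=.84,fy=.84))
for n,i in(("w",w),("t",t),("s",b)):
  for l,z in(("tray",.01),("mount_a",.02)):
    for m in masks_of(i,l)[:3]:print(n,l,round(m["p"],2),np.round(m["xy"]),np.round(back(i,m["xy"],z,s),3))
```

```text
w tray 0.73 [189. 103.] [0.5   0.219 0.01 ]
w tray 0.58 [247. 134.] [0.549 0.159 0.01 ]
w mount_a 0.94 [187. 102.] [0.499 0.219 0.02 ]
w mount_a 0.83 [236.  71.] [0.567 0.229 0.02 ]
t tray 0.96 [257. 232.] [0.602 0.077 0.01 ]
t mount_a 0.46 [251. 156.] [0.777 0.088 0.02 ]
s tray 0.73 [370. 286.] [0.542 0.159 0.01 ]
s mount_a 0.69 [412. 293.] [0.505 0.222 0.02 ]
s mount_a 0.54 [390. 318.] [0.577 0.232 0.02 ]
```

View pics/mid.png

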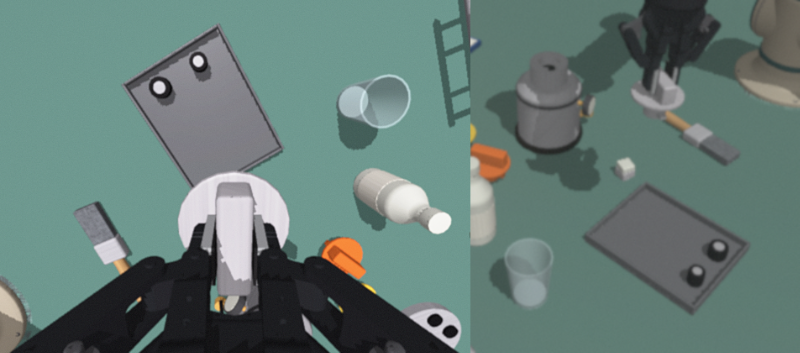

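The pictures show the pot open and the cap held plate-down in the gripper, slightly tilted. The tray's near end, towards the pot, is clear, and the mounts are at its far end. I'm moving over about (0.545, 0.128) and down.

{"api": "play_rows", "payload": {
  "series": [
    {"fingers":1,"dx":-1,"dy":7,"dz":-8,"turn":0},
    {"fingers":1,"dx":-1,"dy":8,"dz":-14,"turn":0},
    {"fingers":1,"dx":-1,"dy":8,"dz":-18,"turn":0},
    {"fingers":1,"dx":-1,"dy":5,"dz":-20,"turn":0},
    {"fingers":1,"dx":0,"dy":0,"dz":-20,"turn":0},
    {"fingers":1,"dx":0,"dy":0,"dz":-20,"turn":0},
    {"fingers":1,"dx":0,"dy":0,"dz":-20,"turn":0},
    {"fingers":1,"dx":0,"dy":0,"dz":-20,"turn":0},
    {"fingers":1,"dx":0,"dy":0,"dz":-18,"turn":0},
    {"fingers":1,"dx":0,"dy":0,"dz":-14,"turn":0},
    {"fingers":1,"dx":0,"dy":0,"dz":-10,"turn":0},
    {"fingers":1,"dx":0,"dy":0,"dz":-6,"turn":0},
    {"fingers":1,"dx":0,"dy":0,"dz":0,"turn":0},
    {"fingers":1,"dx":0,"dy":0,"dz":0,"turn":0}
  ]
}}

```text
clock: 18.45
position: [0.5422, 0.1322, 0.0768]
ee_rot: [-0.021, 0.981, -0.191, 0.034]
contact_force: [-0.2, 0.5, -1.0]
width: 0.019
```

```bash
python3 st.py
```

```text
18.45 [542.2 132.2  76.8] yaw -22.1 F [-0.2  0.5 -1. ] M [ 0.01  0.03 -0.02] w 19.0 q6 0.47 tilt [-0.042  0.068]
```

{"api": "play_rows", "payload": {
  "series": [
    {"fingers":1,"dx":0,"dy":0,"dz":-5,"turn":0},
    {"fingers":1,"dx":0,"dy":0,"dz":-5,"turn":0},
    {"fingers":1,"dx":0,"dy":0,"dz":-4,"turn":0},
    {"fingers":1,"dx":0,"dy":0,"dz":-3,"turn":0},
    {"fingers":1,"dx":0,"dy":0,"dz":0,"turn":0},
    {"fingers":1,"dx":0,"dy":0,"dz":0,"turn":0}
  ]
}}

```text
clock: 18.95
position: [0.5444, 0.1328, 0.0608]
ee_rot: [-0.022, 0.981, -0.192, 0.037]
contact_force: [-0.2, 0.7, -1.6]
width: 0.0185
```

```bash
python3 st.py
```

```text
18.95 [544.4 132.8  60.8] yaw -22.1 F [-0.2  0.7 -1.6] M [-0.01  0.11  0.02] w 18.5 q6 0.47 tilt [-0.044  0.074]
```

{"api": "play_rows", "payload": {
  "series": [
    {"fingers":1,"dx":0,"dy":0,"dz":-2,"turn":0},
    {"fingers":1,"dx":0,"dy":0,"dz":-2,"turn":0},
    {"fingers":1,"dx":0,"dy":0,"dz":-2,"turn":0}
  ]
}}

```text
clock: 19.2
position: [0.5452, 0.1328, 0.0554]
ee_rot: [-0.022, 0.98, -0.192, 0.038]
contact_force: [-0.2, 0.0, -1.4]
width: 0.0186
```

```bash
python3 st.py;  python3 - <<'E'
from h import *
b=get_image("scene");save(b,"pl.png",(290,200,450,340),4)
E
```

```text
19.2 [545.2 132.8  55.4] yaw -22.11 F [-0.2  0.  -1.4] M [ 0.01  0.1  -0.02] w 18.6 q6 0.47 tilt [-0.044  0.076]
```

View pics/pl.png

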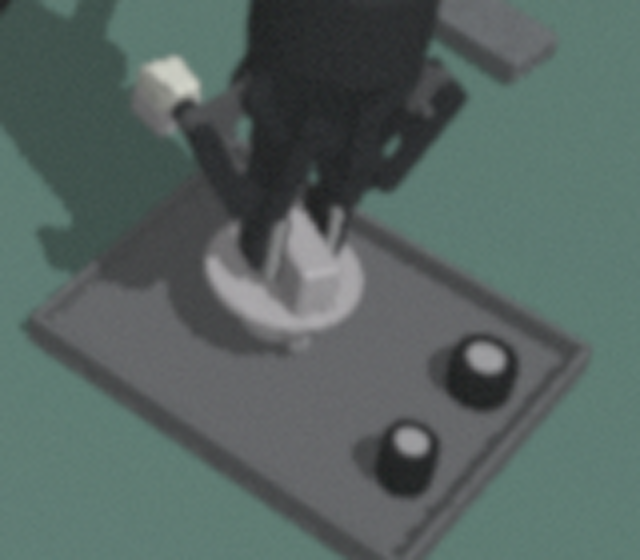

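The cap is over clear floor, just above it, with the mounts well away. I'll go down until contact.

{"api": "play_rows", "payload": {
  "series": [
    {"fingers":1,"dx":0,"dy":0,"dz":-1,"turn":0},
    {"fingers":1,"dx":0,"dy":0,"dz":-1,"turn":0},
    {"fingers":1,"dx":0,"dy":0,"dz":-0.7,"turn":0}
  ]
}}

```text
clock: 19.5
position: [0.5451, 0.1328, 0.0527]
ee_rot: [-0.022, 0.98, -0.192, 0.038]
contact_force: [-1.9, 0.5, 10.5]
width: 0.0186
```

```bash
python3 st.py
```

```text
19.5 [545.1 132.8  52.7] yaw -22.12 F [-1.9  0.5 10.5] M [-0.03  0.57  0.02] w 18.6 q6 0.47 tilt [-0.044  0.076]
```

{"api": "play_rows", "payload": {
  "series": [
    {"fingers":1,"dx":0,"dy":0,"dz":0,"turn":0},
    {"fingers":1,"dx":0,"dy":0,"dz":0,"turn":0},
    {"fingers":0.55,"dx":0,"dy":0,"dz":0,"turn":0},
    {"fingers":0.5,"dx":0,"dy":0,"dz":0,"turn":0},
    {"fingers":0.45,"dx":0,"dy":0,"dz":0,"turn":0},
    {"fingers":0.4,"dx":0,"dy":0,"dz":0,"turn":0},
    {"fingers":0.3,"dx":0,"dy":0,"dz":0,"turn":0},
    {"fingers":0.2,"dx":0,"dy":0,"dz":0,"turn":0}
  ],
  "squeeze": 20
}}

```text
clock: 20.17
position: [0.5466, 0.1329, 0.0536]
ee_rot: [-0.023, 0.98, -0.192, 0.04]
contact_force: [-0.2, 0.5, 0.2]
width: 0.0343
```

```bash
python3 st.py
```

```text
20.17 [546.6 132.9  53.6] yaw -22.11 F [-0.2  0.5  0.2] M [-0.06  0.01 -0.02] w 34.3 q6 0.47 tilt [-0.045  0.079]
```

{"api": "play_rows", "payload": {
  "series": [
    {"fingers":0,"dx":0,"dy":0,"dz":0,"turn":0},
    {"fingers":-0.2,"dx":0,"dy":0,"dz":0,"turn":0},
    {"fingers":-0.3,"dx":0,"dy":0,"dz":2,"turn":0},
    {"fingers":-0.3,"dx":0,"dy":0,"dz":5,"turn":0},
    {"fingers":-0.3,"dx":0,"dy":0,"dz":8,"turn":0},
    {"fingers":-0.3,"dx":0,"dy":0,"dz":10,"turn":0},
    {"fingers":-0.3,"dx":0,"dy":0,"dz":15,"turn":0},
    {"fingers":-0.3,"dx":0,"dy":0,"dz":20,"turn":0},
    {"fingers":-0.3,"dx":0,"dy":0,"dz":20,"turn":0},
    {"fingers":-0.3,"dx":0,"dy":0,"dz":20,"turn":0},
    {"fingers":-0.3,"dx":0,"dy":0,"dz":20,"turn":0},
    {"fingers":-0.3,"dx":-10,"dy":0,"dz":15,"turn":0},
    {"fingers":-0.3,"dx":-15,"dy":0,"dz":10,"turn":0},
    {"fingers":-0.3,"dx":-15,"dy":0,"dz":5,"turn":0},
    {"fingers":-0.3,"dx":0,"dy":0,"dz":0,"turn":0},
    {"fingers":-0.3,"dx":0,"dy":0,"dz":0,"turn":0}
  ]
}}

```text
clock: 21.5
position: [0.5055, 0.1329, 0.2203]
ee_rot: [-0.024, 0.98, -0.192, 0.044]
contact_force: [0.6, -0.3, -0.2]
width: 0.0556
```

```bash
python3 st.py
python3 - <<'E'
from h import *
s=get_state();w=get_image("wrist");b=get_image("scene")
cv2.imwrite("pics/end.png",cv2.resize(np.hstack([w["pixels"],cv2.resize(b["pixels"][80:380,200:480],(392,420))])[:,:,::-1],None,fx=.84,fy=.84))
for m in masks_of(w,"mount_a")[:2]:print(np.round(m["p"],2),np.round(back(w,m["xy"],.02,s),3))
E
```

```text
21.5 [505.5 132.9 220.3] yaw -22.13 F [ 0.6 -0.3 -0.2] M [-0.08  0.02 -0.03] w 55.6 q6 0.49 tilt [-0.048  0.088]
0.7 [0.568 0.23  0.02 ]
0.6 [0.501 0.22  0.02 ]
```

View pics/end.png

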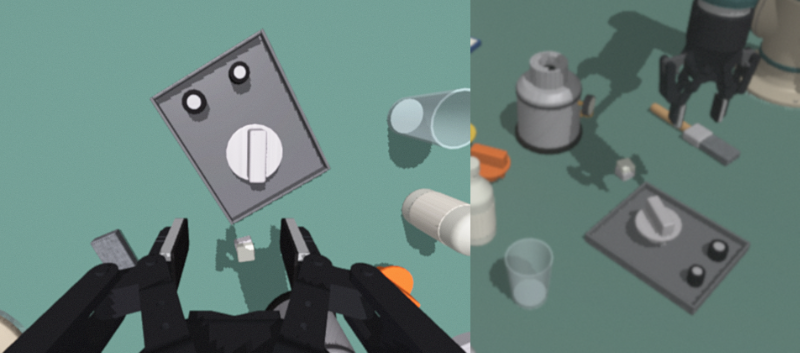

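The cap stands upright on the tray floor, at about (255,155) in the wrist view. The mounts, block, bottle and beaker look undisturbed, the pot is open and the gripper is clear. Handing in.

```bash
python3 -c "
from rig import sign_off;print(sign_off())"
```

```text
the job is handed in; nothing more can be done
None
```

The pressure pot is open and the cap is standing upright on its stem in the clear part of the grey tray. I handed the job in at about 21.5 s on the robot's clock.

- **Venting:** I turned the cap about 23° counter-clockwise until the torque rose to 0.48 N·m. I held it there unpressed for about 3 s.
- **Passing the stop:** The first try at pressing down bound against the stop, at about 12 N. I backed off about 1.5° and pressed again, then turned it past the stop. The highest readings were 17 N down, more than the 12 N that rests the plate on the rim but under the 25 N limit, and 0.67 N·m at the end stop. I only read forces between moves, so a brief higher peak could have gone unseen.
- **Lifting and placing:** The cap came free about 75° from its start and lifted off. I lowered it into the tray until contact, which read about 10 N, and let go.

**Last checks:** The final pictures show the cap upright, the pot open, and the block, bottle and beaker where they were. The networks still place both mounts to within about 1 cm of before. The gripper is about 0.22 m up and touching nothing. One flaw: the tool gained about 5° of tilt while pressing and turning, so the cap was slightly tilted when set down, but it settled flat.

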